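Hold a telephone outlet box against the spring plate for screwing

ROBOT

A 6-joint arm with a two-finger parallel gripper is mounted at the origin on the work surface. World frame = base frame: x ahead of the robot, y to its left, z up, the work surface at z = 0. Lengths are in m, angles in degrees, forces in N, time in s.
With the tool pointing down it reaches from about 0.375 to 0.9 m from the base axis. Payload 3.1 kg.
Tool frame: the origin (TCP) lies at the very end of the fingers, on their centre line; the grasp point (between the pads) lies 19 mm behind it; z points along the fingers, y is the line along which they close (so a half turn about z gives the same grasp; the last joint's range is limited). The gripper opens to 85 mm and grips with 20 to 120 N. Pads are 22 mm wide; open, the fingers measure 114 mm over their backs; the gripper's body (76 mm by 85 mm) begins 54 mm behind the grasp point. The pads swing forward as they close: fully open they stand 13 mm farther back than shut.
Start: joints at [64.2, 30.224, 82.088, -0, 67.689, -10.227], TCP at [0.168, 0.602, 0.231] pointing down, gripper open.
Joint ranges: [-176.69, 176.69], [-43.24, 126.21], [12.49, 139.97], [-82, 262], [0, 151.66], [-163.58, 163.58]. Speed limits (degrees/s): [159.86, 159.86, 180, 180, 180, 180].

INTERFACE

Orientations are given as a 3x3 rotation matrix whose columns are the frame's x, y, z axes.
In Python, from plant import env, cams gives the robot as it stands.
- The arm moves only by the tool apply_moves, never from a script. Its argument "moves" is one flat list of numbers, 6 for each row, row after row: the shift along the tool's x, y, z in mm, then the turn, a rotation vector about the tool's x, y, z in degrees. In form: [tx, ty, tz, rx, ry, rz, tx, ty, tz, rx, ry, rz, ...]. A call has exactly 5 rows; each row shifts and turns the commanded pose from where the row before left it, along the tool's axes as they then stand; what a row does not reach is not made up. A row lasts 1/12 s, in which the tool goes at most 41.7 mm and 7.16 degrees, less where a joint would pass 70% of its speed; a pose out of reach is approached as far as the arm can. A call is refused whole if a number of a shift passes 41.7 or a number of a turn 7.16, either way. A call with a gripper value outside its range is refused whole. "hand" is the closure, from 0 (fully open) to 1 (shut), set as the call begins (left out, the last holds). The fingers move at their own pace and stop on an object; "newtons" is the grip in N (left out, the last holds). Time passes only in rows, so rows that do not move let the fingers close, or fill a call up. It gives the time, the measured TCP pose, the force and the opening at its end, in the units of the state.
- env.observe(): the state, without advancing time (a new reading comes with each control period).
- cams.snapshot(name): name is "scene" or "side" or "wrist"; returns a dict with "color" (384x512x3 uint8, red, green, blue), "z_map" (384x512 float32, m along the optical axis (not along the pixel's ray), 0 where there is no reading), "fov_y" (degrees; the focal length in pixels is half the picture's height over the tangent of half this angle, whatever the lens; pixels are square), "cx", "cy" (the principal point, pixels), "D" ([k1, k2, p1, p2, k3] as OpenCV has them; the pictures are not rectified), "R" (3x3) and "t" (3): a world point X has camera coordinates R X + t. Camera axes: x right, y down, z forward; pixel columns grow to the right and rows downward; lengths in m; the calibration is good to about 2 mm. A picture is of the moment at which its call begins.
- env.hand_in(): hands the job in, once; it reports no verdict.
Trained networks look in the newest picture that a camera, given by its name, has taken for a name from the list of things; names that differ only in an ending like _2 or _b are one class to them, and where a whole thing is asked for, a point or a joint stands for the part that bears it (a point fixed in the world has none). Each returns a list of dicts, best first, with "p" (0 to 1); they miss things now and then, are a little off and sometimes report something else, mostly with a low value. They report only what shows in the picture. A call takes as long as a camera call. They do not tell look-alikes from the thing itself.
- cams.recognise(target, camera): "extent" ([left, top, right, bottom] in pixels, round what is visible of it).
The state is a dict: "t": time; "joint_pos": joint angles; "joint_vel": joint speeds; "effort": joint torques, N m; "eef_pos": TCP position; "tool_rot": TCP orientation; "force": force on the tool from outside, world axes, zero at the start; "moment": the same for the moment, N m; "opening": opening from 0.0 (shut) to 1.0 (fully open).
Only numpy, scipy, OpenCV 4.12 (cv2) and the standard library are available. Lean on these libraries where they do the work, as an engineer would, in place of code of your own. Each camera call takes 0.05 s, during which the arm holds its last target. There are 200 camera calls.

TASK

Be a third hand for a colleague: pick up the small single telephone outlet box, bring it upright onto the middle of the narrow ledge of the assembly jig (resting on it or a few millimetres above), and press its flat back squarely against the jig's spring plate with a steady push of about 7.5 N, at which the plate has given way by about two centimetres. Only the box may push on the plate. Finish while still gripping and pressing the box, so that the colleague can drive the screws from behind, and leave the double box, bottle, phone and stapler where they are.

Things in the scene. Friction and masses are not known exactly. Their poses are not given: they have to be found in the camera images.
- box_center (a point): Centre (half-way up) of the single outlet box, the part to hold: loose white plastic, 44 mm deep (x), 50 mm wide (y), 60 mm high (z), 0.08 to 0.17 kg, upright on the work surface; grip across the 50 mm width. -x face: grey socket panel; +x face: plain flat back, which starts turned away from the robot within about 35 degrees. The other white box, the double one, is nearly twice as wide.
- box_back (a point): Centre of the flat back face of the single box: 22 mm along +x of the box from its centre, 30 mm above its underside; axes as the box.
- outlet_box: The single outlet box itself; origin at the centre of its underside, axes as above.
- jig: Fixed aluminium jig, turned up to 20 degrees; origin on the work surface below the middle of the spring plate's front face at rest. +x: direction to press, away from the robot. Base 200 x 150 x 12 mm, x -70 to +130 mm. On its centre line a fixed ledge 56 mm wide (y), top at 40 mm, x -50 to +50 mm, along which the box can slide while pressing. Rear post at x 106 to 118 mm, 85 mm high.
- ledge_top (a point): Point on the top of the fixed ledge, 40 mm above the work surface, on the centre line and 22 mm in front of the plate's face at rest: the centre of the box's underside is here when the box just touches the plate. Axes as the jig.
- plate: The steel spring plate, an upright flat plate 120 mm wide, 48 mm high (from 43 to 91 mm above the work surface) and 10 mm thick; it slides straight back along the jig's +x, at most 50 mm, against springs of 350 N per metre without preload (7 N at 20 mm; 5 to 10 N is 14 to 28 mm). Origin on the work surface below the middle of its front face; at rest it coincides with the jig's origin, then moves with the plate; axes as the jig.
- plate_face (a point): Point on the middle of the plate's front face, 70 mm above the work surface, moving with the plate: the centre of the box's back belongs here. Axes as the jig.
- double_box: Bystander: double outlet box of white plastic, 44 mm deep (x), 96 mm wide (y), 60 mm high; origin under its centre. It may stand on either side of the single box.
- water_bottle: Bystander: clear water bottle, 64 mm across, 170 mm high; origin under its centre.
- desk_phone: Bystander: black desk phone 190 x 200 mm, about 115 mm high; origin under its centre.
- stapler: Bystander: black stapler 130 mm long (x), 36 mm wide, 56 mm high; origin under its centre.
Mind the look-alikes: they are no part of the job. Leave any red look-alike of the jig alone.

How it is judged (in metres and radians):
On the way, in this order (a step that is already met when the one before it is completed fails the run):
1. The single box is gripped and lifted clear of the work surface, before it touches the plate (height (world z) of box_center above 0.045 m and contact force between the fingers and outlet_box above 1 N and contact force between outlet_box and plate below 0.1 N), for 0.1 s.
2. The gripped box presses the spring plate with 5 to 10 N, squarely and in the middle over the ledge (contact force between outlet_box and plate between 5 and 10 N and x of box_back in the frame of plate_face between -0.005 and 0.005 m and y of box_back in the frame of plate_face between -0.01 and 0.01 m and z of box_back in the frame of plate_face between -0.004 and 0.01 m and angle between the x axis of outlet_box and the x axis of plate, either way round below 0.1 rad and angle between outlet_box's own z axis and vertical below 0.12 rad and contact force between the fingers and outlet_box above 1 N and contact force between each of the arm, the fingers and plate below 0.5 N), for 0.3 s.
At the end, for the whole second after the job is handed in: The gripped box pushes the spring plate with 5 to 10 N: back flat on it (5 mm, 0.1 rad), centred sideways within 10 mm, upright within 0.12 rad, underside on the ledge or up to 10 mm above; box and plate at rest, fingers and arm off the plate, bystanders within 30 mm of their starts (all of step 2 and linear speed of plate below 0.01 m/s and linear speed of outlet_box below 0.02 m/s and distance of each of double_box, water_bottle, desk_phone, stapler from where it was at the start of the episode below 0.03 m); the arm keeps its last pose, push and grip.
It fails at once if The double outlet box is shifted by more than 30 mm (distance of double_box from where it was at the start of the episode above 0.03 m).
It fails at once if The water bottle is shifted by more than 30 mm (distance of water_bottle from where it was at the start of the episode above 0.03 m).
It fails at once if The desk phone is shifted by more than 30 mm (distance of desk_phone from where it was at the start of the episode above 0.03 m).
It fails at once if The stapler is shifted by more than 30 mm (distance of stapler from where it was at the start of the episode above 0.03 m).
It also fails if it takes over 35 s, if anything falls off the work surface, if the arm or the gripper's body presses on something with over 40 N, if the wrist force passes 120 N, or if a joint passes its speed limit or range.

## Working session

There is one attempt and no reset: what is moved stays moved. The work goes in short steps, Python scripts to look and compute and a tool call to move; the robot and the scene stay as the last step left them, time stands still between calls to the robot, and variables do not carry over. Pictures are saved under pics/ and viewed, on a budget of 10 in all, crops included, one or two more only if the job needs it, and the job is handed in when it is done.

Besides the shell and the picture viewer there is one more tool, called after "Emit:" as name(argument=value, ...) on one line, values as JSON. apply_moves: Moves the arm, as the interface text tells. Its arguments: {"type":"object","properties":{"moves":{"type":"array","items":{"type":"number"}},"hand":{"type":"number"},"newtons":{"type":"number"}},"required":["moves"]}

```bash
mkdir -p pics; cat > h.py <<'E'
import numpy as np, cv2
from plant import env, cams
def snap(n):
    s=cams.snapshot(n); H=s["color"].shape[0]
    f=H/2/np.tan(np.radians(s["fov_y"])/2)
    s["K"]=np.array([[f,0,s["cx"]],[0,f,s["cy"]],[0,0,1.]]); s["D"]=np.array(s["D"],float)
    s["R"]=np.array(s["R"]);s["t"]=np.array(s["t"]); return s
def cloud(s):
    h,w=s["z_map"].shape; v,u=np.mgrid[:h,:w]
    p=cv2.undistortPoints(np.stack([u,v],-1).reshape(-1,1,2).astype(float),s["K"],s["D"]).reshape(h,w,2)
    z=s["z_map"][...,None].astype(float)
    P=(np.concatenate([p*z,z],-1)-s["t"])@s["R"]
    P[s["z_map"]==0]=np.nan; return P
def proj(s,X):
    return cv2.projectPoints(np.array(X,float).reshape(-1,3),cv2.Rodrigues(s["R"])[0],s["t"],s["K"],s["D"])[0].reshape(-1,2)
E
python3 - <<'E'
from h import *
ims=[]
for n in("scene","side"):
    s=snap(n); ims.append(s["color"][...,::-1].copy()); np.savez("pics/%s0.npz"%n,P=cloud(s),c=s["color"])
    for t in("outlet_box","jig","plate","double_box"):
        print(n,t,[(np.round(d["p"],2),np.round(d["extent"])) for d in cams.recognise(t,n)[:3]])
    cv2.imwrite("pics/%s0.png"%n,cv2.resize(ims[-1],(800,600)))
o=env.observe(); print(o)
E
```

```text
scene outlet_box [(np.float64(0.7), array([188., 162., 210., 189.]))]
scene jig [(np.float64(0.77), array([233., 203., 306., 270.])), (np.float64(0.56), array([161., 117., 212., 163.]))]
scene plate [(np.float64(0.97), array([248., 200., 299., 228.])), (np.float64(0.57), array([168., 123., 206., 136.]))]
scene double_box [(np.float64(0.62), array([132., 152., 159., 188.]))]
side outlet_box [(np.float64(0.71), array([218., 243., 243., 274.]))]
side jig [(np.float64(0.88), array([115., 264., 223., 365.])), (np.float64(0.79), array([228., 149., 309., 211.]))]
side plate [(np.float64(0.93), array([141., 283., 166., 334.])), (np.float64(0.57), array([250., 161., 267., 192.]))]
side double_box [(np.float64(0.84), array([238., 293., 269., 346.]))]
{'t': 0.5, 'joint_pos': array([ 6.41992340e+01,  3.02255431e+01,  8.20908119e+01, -5.73174446e-04,
        6.76882033e+01, -1.02261516e+01]), 'joint_vel': array([ 0.13561969, -0.05085352, -0.01579006,  0.03757479,  0.10827901,
        0.11237953]), 'effort': array([-2.13565886e-04, -4.41910172e+01, -1.78226763e+01, -1.99527794e-04,
        1.81373907e-03, -6.12910469e-06]), 'eef_pos': array([0.16774869, 0.60201656, 0.23127119]), 'tool_rot': array([[-9.63282640e-01,  2.68489393e-01, -2.62948852e-05],
       [ 2.68489394e-01,  9.63282637e-01, -7.56552760e-05],
       [ 5.01676721e-06, -7.99373119e-05, -9.99999997e-01]]), 'force': array([-0.23786948, -0.07594977,  0.10957144]), 'moment': array([0.02931022, 0.00961543, 0.01514188]), 'opening': 0.99401396645633}
```

View pics/scene0.png

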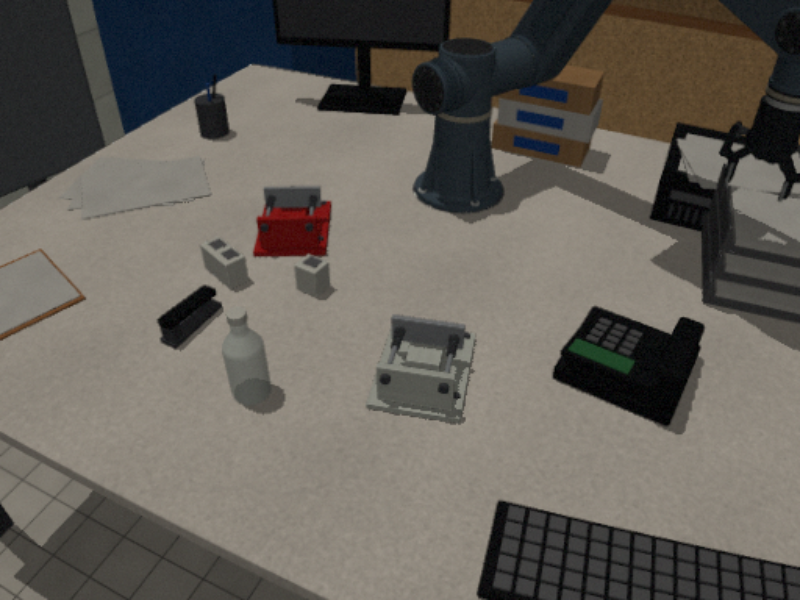

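View pics/side0.png

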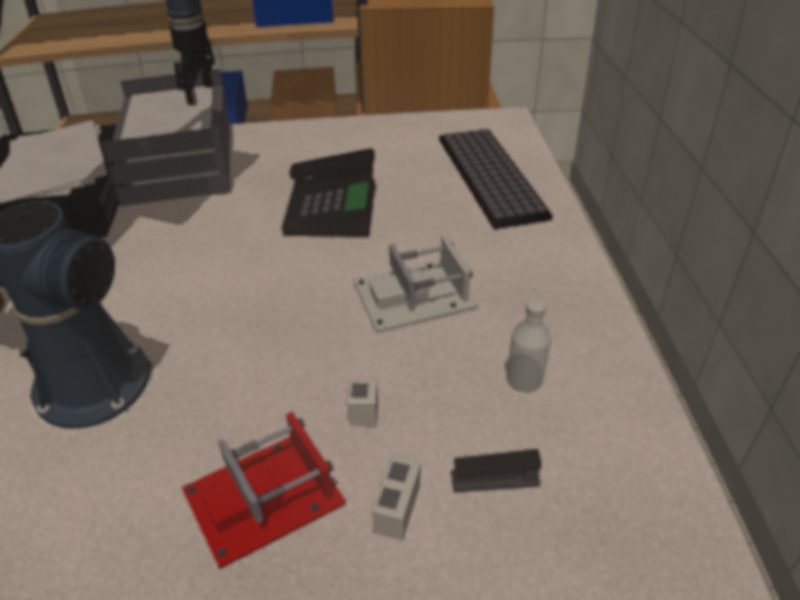

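Aluminium jig at about (425,360) in the scene view and the red look-alike at (293,225). The single box is at (312,277) and the wider double one at (225,263). The narrow white box is the one meant, so I'll measure it and enlarge it.

```bash
python3 - <<'E'
from h import *
for n,bx,jg in(("scene",(180,155,218,196),(225,195,315,275)),("side",(210,236,250,280),(220,145,315,216))):
    d=np.load("pics/%s0.npz"%n); P=d["P"]
    for nm,(a,b,c,e),lo,hi in(("box",bx,.012,.08),("boxtop",bx,.052,.07),("jigbase",jg,.006,.018),("ledge",jg,.034,.046),("plate+post",jg,.05,.1)):
        Q=P[b:e,a:c].reshape(-1,3); Q=Q[(Q[:,2]>lo)&(Q[:,2]<hi)]
        r=cv2.minAreaRect((Q[:,:2]*1000).astype(np.float32)) if len(Q)>3 else None
        print(n,nm,len(Q),np.round(Q.mean(0),4),Q[:,2].max().round(3),r)
        np.save("pics/%s_%s.npy"%(n,nm),Q)
a=np.load("pics/scene0.npz")["c"][145:205,120:225,::-1]; b=np.load("pics/side0.npz")["c"][230:350,205:275,::-1]
im=np.zeros((480,720,3),np.uint8); x=cv2.resize(a,(440,251),interpolation=3); y=cv2.resize(b,(280,480),interpolation=3)
im[:251,:440]=x; im[:,440:720]=y
# top view scatter, 2px/mm of box and jig
for k,(n,col) in enumerate((("scene",(0,255,255)),("side",(255,128,0)))):
    for nm in("box",):
        for p in np.load("pics/%s_%s.npy"%(n,nm)):
            u=int(220-(p[1]+.0)*0) 
cv2.imwrite("pics/crop1.png",im)
E
```

```text
scene box 598 [ 0.4575 -0.1336  0.0375] 0.065 ((438.59210205078125, -148.92982482910156), (166.8111572265625, 90.1609878540039), 38.49008560180664)
scene boxtop 200 [ 0.4793 -0.1146  0.0601] 0.065 ((476.4974670410156, -117.03668212890625), (53.01067352294922, 47.847816467285156), 84.20750427246094)
scene jigbase 1111 [0.6139 0.1854 0.0125] 0.018 ((564.1737670898438, 167.34027099609375), (254.96925354003906, 180.53515625), 16.924354553222656)
scene ledge 481 [0.616  0.1723 0.0404] 0.046 ((619.96484375, 172.45347595214844), (118.81706237792969, 118.73573303222656), 14.140116691589355)
scene plate+post 1531 [0.6197 0.1733 0.0741] 0.095 ((619.1283569335938, 172.19244384765625), (130.77810668945312, 120.38416290283203), 13.315369606018066)
side box 520 [ 0.4732 -0.1266  0.0486] 0.064 ((473.2751159667969, -116.41355895996094), (54.630794525146484, 45.66092300415039), 82.64820861816406)
side boxtop 316 [ 0.4735 -0.1192  0.0592] 0.064 ((473.6385498046875, -116.5294189453125), (53.79770278930664, 44.138179779052734), 85.85380554199219)
side jigbase 1446 [0.5824 0.1512 0.0118] 0.018 ((568.5882568359375, 241.86602783203125), (201.09848022460938, 312.8554382324219), 13.483254432678223)
side ledge 375 [0.5641 0.1569 0.0393] 0.046 ((591.3030395507812, 163.34136962890625), (167.7550811767578, 116.89349365234375), 12.675152778625488)
side plate+post 731 [0.6153 0.1634 0.0736] 0.094 ((619.141845703125, 172.13616943359375), (127.68321990966797, 124.79838562011719), 12.879542350769043)
```

View pics/crop1.png

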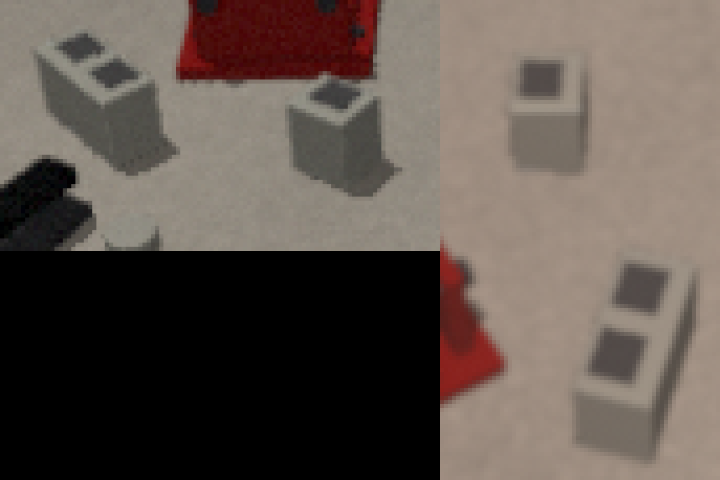

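The enlarged crop shows the narrow single box with one panel, at (335,130) in the scene part and (545,115) in the side part. The double box has two panels and the red jig stands behind, so the single box is confirmed. It is near (0.475,-0.117), yaw about -5°, and the jig yaw is about 13°. I'll go by way of the jig to see it with the wrist camera.

Emit:
apply_moves(moves=[-26.8,-23.8,0,0,0,0,-26.8,-23.8,0,0,0,0,-26.8,-23.8,0,0,0,0,-26.8,-23.8,0,0,0,0,-26.8,-23.8,0,0,0,0], hand=0)

```text
t: 0.92
eef_pos: [0.2654, 0.4501, 0.2315]
tool_rot: [[-0.964, 0.268, 0.0], [0.268, 0.964, 0.0], [-0.0, 0.0, -1.0]]
force: [0.2, 0.1, -0.4]
opening: 0.998
```

Emit:
apply_moves(moves=[-26.8,-23.8,0,0,0,0,-26.8,-23.8,0,0,0,0,-26.8,-23.8,0,0,0,0,-26.8,-23.8,0,0,0,0,-26.8,-23.8,0,0,0,0])

```text
t: 1.33
eef_pos: [0.3628, 0.2994, 0.2316]
tool_rot: [[-0.963, 0.268, 0.001], [0.268, 0.963, 0.0], [-0.001, 0.0, -1.0]]
force: [0.9, 0.3, -0.1]
opening: 0.999
```

Emit:
apply_moves(moves=[-26.8,-23.8,0,0,0,0,-26.8,-23.8,0,0,0,0,-26.8,-23.8,0,0,0,0,-26.8,-23.8,0,0,0,0,-26.8,-23.8,0,0,0,0])

```text
t: 1.75
eef_pos: [0.46, 0.1486, 0.2316]
tool_rot: [[-0.963, 0.269, 0.001], [0.269, 0.963, 0.0], [-0.001, 0.0, -1.0]]
force: [0.1, -0.3, -0.8]
opening: 1.001
```

```bash
python3 - <<'E'
from h import *
s=snap("wrist"); cv2.imwrite("pics/w1.png",s["color"][...,::-1])
P=cloud(s); np.savez("pics/w1.npz",P=P,c=s["color"])
print(env.observe()["eef_pos"])
m=(P[...,2]>.05)&(P[...,2]<.1)
Q=P[m]; print(len(Q),cv2.minAreaRect((Q[:,:2]*1000).astype(np.float32)) if len(Q)>3 else 0)
for p in ("plate","jig","outlet_box"): print(p,cams.recognise(p,"wrist")[:2])
E
```

```text
[0.46526801 0.14377358 0.23197022]
10159 ((552.1693115234375, 144.45079040527344), (235.63345336914062, 564.9219360351562), 3.397449254989624)
plate [{'extent': [241.4, 225.2, 346.4, 312.4], 'p': 0.98}]
jig [{'extent': [211.5, 164.1, 365.5, 341.1], 'p': 0.75}]
outlet_box [{'extent': [8.5, 211.8, 91.9, 268.9], 'p': 0.68}]
```

View pics/w1.png

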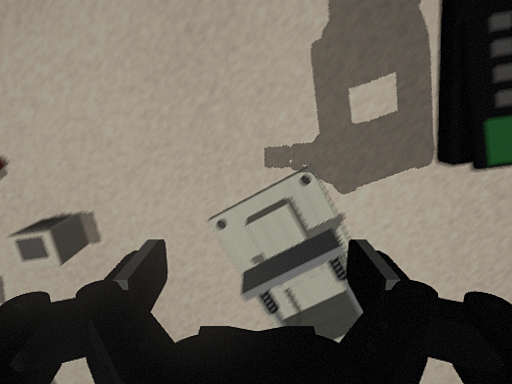

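The wrist view shows the whole jig: plate from (242,285) to (345,240), ledge in front at (270,225). The single box is at the left, (50,240). I'll fit both from this depth map.

```bash
python3 - <<'E'
from h import *
P=np.load("pics/w1.npz")["P"]
def rect(nm,a,b,c,e,lo,hi):
    Q=P[b:e,a:c].reshape(-1,3); Q=Q[(Q[:,2]>lo)&(Q[:,2]<hi)]
    print(nm,len(Q),np.round(np.percentile(Q[:,2],[5,50,95]),4),cv2.minAreaRect((Q[:,:2]*1000).astype(np.float32)))
    return Q
rect("platetop",235,222,345,302,.084,.1)
rect("ledge",230,195,310,262,.033,.046)
rect("base",205,160,350,262,.006,.018)
Q=rect("boxtop",5,205,100,275,.053,.068)
Q=rect("box",5,205,100,275,.015,.068)
# plate front line: for plate points in z .05-.09 find min along jig x per lateral bin
Q=P[222:302,235:350].reshape(-1,3);Q=Q[(Q[:,2]>.05)&(Q[:,2]<.096)]
th=np.radians(13); u=np.array([np.cos(th),np.sin(th)]);v=np.array([-u[1],u[0]])
a=Q[:,:2]@u;b=Q[:,:2]@v
F=[]
for k in np.arange(-.055,.056,.01):
    c=np.abs(b-(np.array([.5616,.1589])@v)-k)<.005
    if c.sum()>5: F.append((k,np.percentile(a[c],5),np.percentile(a[c],95),c.sum()))
F=np.array(F);print(np.round(F,4)); print(np.degrees(np.polyfit(F[:,0],F[:,1],1)[0]),b.min(),b.max(), np.array([.5616,.1589])@u,np.array([.5616,.1589])@v)
E
```

```text
platetop 1265 [0.0853 0.0907 0.092 ] ((563.4970703125, 161.04066467285156), (11.125118255615234, 119.02580261230469), 13.16849422454834)
ledge 2013 [0.0385 0.0401 0.0414] ((535.824462890625, 151.97059631347656), (53.652374267578125, 62.417755126953125), 11.40304183959961)
base 5343 [0.0106 0.0121 0.0137] ((558.451904296875, 159.415771484375), (139.76007080078125, 149.91229248046875), 12.92830753326416)
boxtop 1785 [0.0557 0.0602 0.0617] ((474.4031677246094, -114.33771514892578), (51.96958541870117, 44.842681884765625), 81.90739440917969)
box 2907 [0.0212 0.0593 0.0615] ((473.2925109863281, -113.89508056640625), (52.53333282470703, 47.16651153564453), 81.90739440917969)
[[-5.500e-02  5.805e-01  5.889e-01  1.690e+02]
 [-4.500e-02  5.804e-01  6.159e-01  3.100e+02]
 [-3.500e-02  5.804e-01  6.175e-01  2.930e+02]
 [-2.500e-02  5.803e-01  5.890e-01  2.230e+02]
 [-1.500e-02  5.803e-01  5.886e-01  2.300e+02]
 [-5.000e-03  5.803e-01  5.886e-01  2.290e+02]
 [ 5.000e-03  5.801e-01  5.887e-01  2.310e+02]
 [ 1.500e-02  5.801e-01  5.889e-01  2.370e+02]
 [ 2.500e-02  5.801e-01  5.882e-01  2.360e+02]
 [ 3.500e-02  5.801e-01  6.069e-01  2.560e+02]
 [ 4.500e-02  5.801e-01  6.387e-01  4.830e+02]
 [ 5.500e-02  5.798e-01  6.160e-01  2.970e+02]]
-0.2825700859481579 -0.02968767036681724 0.08969558751620871 0.5829509509186283 0.02849489117485932
```

Emit:
apply_moves(moves=[-8,-24.8,4,0,0,0,-8,-24.8,4,0,0,0,-8,-24.8,4,0,0,0,-8,-24.8,4,0,0,0,-8,-24.8,4,0,0,0])

```text
t: 2.37
eef_pos: [0.4635, 0.0207, 0.2112]
tool_rot: [[-0.964, 0.266, -0.001], [0.266, 0.964, 0.0], [0.001, 0.0, -1.0]]
force: [0.7, 0.8, -0.0]
opening: 0.999
```

Emit:
apply_moves(moves=[-8,-24.8,4,0,0,-2,-8,-24.8,4,0,0,-2,-8,-24.8,4,0,0,-2,-7,-24.8,4,0,0,-2,-7,-24.8,4,0,0,-1])

```text
t: 2.78
eef_pos: [0.4762, -0.1083, 0.1912]
tool_rot: [[-0.994, 0.111, -0.001], [0.111, 0.994, 0.001], [0.001, 0.001, -1.0]]
force: [0.2, -0.3, -0.4]
opening: 0.997
```

Emit:
apply_moves(moves=[0,0,0,0,0,0,0,0,0,0,0,0,0,0,0,0,0,0,0,0,0,0,0,0,0,0,0,0,0,0])

```text
t: 3.2
eef_pos: [0.4764, -0.1074, 0.1915]
tool_rot: [[-0.994, 0.112, -0.0], [0.112, 0.994, 0.0], [0.0, 0.0, -1.0]]
force: [0.6, 0.1, -0.0]
opening: 0.999
```

```bash
python3 - <<'E'
from h import *
s=snap("wrist"); cv2.imwrite("pics/w2.png",s["color"][...,::-1])
P=cloud(s); np.savez("pics/w2.npz",P=P,c=s["color"])
o=env.observe(); print(o["eef_pos"],np.round(o["tool_rot"],4).tolist())
d=(np.abs(P[...,0]-.475)<.05)&(np.abs(P[...,1]+.116)<.05)
for lo,hi in((.053,.068),(.02,.068)):
    Q=P[d&(P[...,2]>lo)&(P[...,2]<hi)]
    print(len(Q),np.median(Q[:,2]),cv2.minAreaRect((Q[:,:2]*1000).astype(np.float32)))
print(cams.recognise("outlet_box","wrist"))
E
```

```text
[ 0.47650125 -0.10764025  0.19149769] [[-0.9936, 0.1126, -0.0001], [0.1126, 0.9936, 0.0002], [0.0001, 0.0002, -1.0]]
2416 0.06030750375896519 ((474.8858337402344, -114.47923278808594), (49.460975646972656, 44.26055145263672), 81.60449981689453)
2700 0.060178974138569596 ((473.8379821777344, -114.4437026977539), (49.554325103759766, 46.69858169555664), 82.11933898925781)
[{'extent': [225.1, 153.0, 274.3, 206.5], 'p': 0.91}]
```

View pics/w2.png

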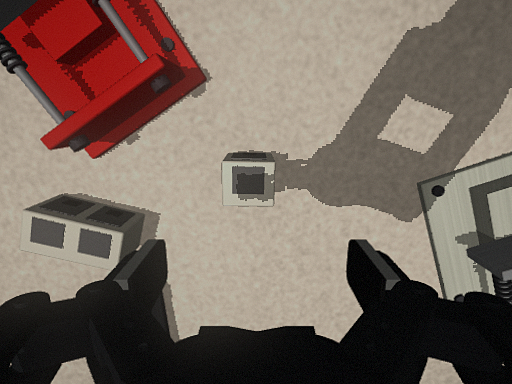

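The box is between the fingers' lines at (250,180), its back facing away, and the double box (80,230) is well clear. Aligning, then descending.

Emit:
apply_moves(moves=[0.4,-3.5,16,0,0,0.8,0.4,-3.5,16,0,0,0.8,0,0,16,0,0,0,0,0,16,0,0,0,0,0,16,0,0,0])

```text
t: 3.72
eef_pos: [0.4752, -0.1155, 0.1109]
tool_rot: [[-0.99, 0.142, 0.001], [0.142, 0.99, -0.0], [-0.001, -0.0, -1.0]]
force: [-0.6, -0.5, 0.6]
opening: 1.0
```

Emit:
apply_moves(moves=[0,0,20,0,0,0,0,0,20,0,0,0,0,0,20,0,0,0,0,0,20,0,0,0,0,0,19,0,0,0])

```text
t: 4.13
eef_pos: [0.4753, -0.1155, 0.0115]
tool_rot: [[-0.99, 0.142, 0.0], [0.142, 0.99, -0.0], [-0.0, -0.0, -1.0]]
force: [1.5, -0.7, -0.5]
opening: 1.002
```

Emit:
apply_moves(moves=[0,0,0,0,0,0,0,0,0,0,0,0,0,0,0,0,0,0,0,0,0,0,0,0,0,0,0,0,0,0], hand=1, newtons=50)

```text
t: 4.55
eef_pos: [0.4758, -0.1161, 0.0135]
tool_rot: [[-0.99, 0.142, 0.002], [0.142, 0.99, -0.001], [-0.002, -0.001, -1.0]]
force: [-0.1, 0.9, -0.7]
opening: 0.579
```

Emit:
apply_moves(moves=[0,0,0,0,0,0,0,0,0,0,0,0,0,0,0,0,0,0,0,0,0,0,0,0,0,0,0,0,0,0])

```text
t: 4.97
eef_pos: [0.4757, -0.1161, 0.0133]
tool_rot: [[-0.99, 0.142, 0.002], [0.142, 0.99, -0.001], [-0.002, -0.001, -1.0]]
force: [0.8, 0.3, 5.8]
opening: 0.579
```

Gripped (opening 0.579 ≈ 49 mm). Lift, carry, turn to the jig's yaw.

Emit:
apply_moves(moves=[0,0,-20,0,0,0,0,0,-20,0,0,0,0,0,-20,0,0,0,0,0,-20,0,0,0,0,0,-20,0,0,0])

```text
t: 5.38
eef_pos: [0.4746, -0.1157, 0.1132]
tool_rot: [[-0.99, 0.142, -0.001], [0.142, 0.99, 0.0], [0.001, 0.0, -1.0]]
force: [0.6, 0.2, -1.4]
opening: 0.576
```

Emit:
apply_moves(moves=[0,13,0,0,0,0,0,30,0,0,0,0,0,30,0,0,0,0,0,30,0,0,0,0,0,30,0,0,0,0])

```text
t: 5.8
eef_pos: [0.4936, 0.0169, 0.1124]
tool_rot: [[-0.99, 0.143, -0.0], [0.143, 0.99, 0.0], [0.0, -0.0, -1.0]]
force: [-0.5, 0.3, -1.6]
opening: 0.577
```

Emit:
apply_moves(moves=[0,30,0,0,0,0,0,30,0,0,0,0,0,30,0,0,0,0,0,30,0,0,0,0,0,15,0,0,0,0])

```text
t: 6.22
eef_pos: [0.513, 0.1524, 0.1123]
tool_rot: [[-0.99, 0.14, 0.0], [0.14, 0.99, 0.001], [-0.0, 0.001, -1.0]]
force: [0.5, -0.4, -2.3]
opening: 0.579
```

Emit:
apply_moves(moves=[0,0,0,0,0,-4.3,0,0,0,0,0,-4.3,0,0,0,0,0,-4.3,0,0,0,0,0,-4.3,0,0,0,0,0,-4.2])

```text
t: 6.63
eef_pos: [0.5126, 0.1495, 0.1121]
tool_rot: [[-0.973, -0.233, -0.001], [-0.233, 0.973, -0.0], [0.001, 0.0, -1.0]]
force: [0.1, 0.5, -2.3]
opening: 0.578
```

Emit:
apply_moves(moves=[0,0,0,0,0,0,0,0,0,0,0,0,0,0,0,0,0,0,0,0,0,0,0,0,0,0,0,0,0,0])

```text
t: 7.05
eef_pos: [0.5131, 0.1494, 0.1123]
tool_rot: [[-0.974, -0.228, -0.0], [-0.228, 0.974, -0.0], [0.0, 0.0, -1.0]]
force: [1.0, 0.5, -1.3]
opening: 0.58
```

```bash
python3 - <<'E'
from h import *
o=env.observe(); print(o["t"],o["eef_pos"],np.round(o["tool_rot"],4).tolist(),o["force"],o["opening"])
s=snap("wrist"); w=s["color"][...,::-1].copy(); P=cloud(s); np.savez("pics/w3.npz",P=P,c=s["color"])
s2=snap("side"); np.savez("pics/s3.npz",P=cloud(s2),c=s2["color"])
b=cv2.resize(s2["color"][120:240,200:330,::-1],(390,360),interpolation=3)
im=np.zeros((384,800,3),np.uint8); im[:300,:400]=cv2.resize(w,(400,300)); im[:360,405:795]=b
cv2.imwrite("pics/c3.png",im)
th=np.radians(13.2);u=np.array([np.cos(th),np.sin(th)]);v=np.array([-u[1],u[0]])
for nm,C in(("wrist",P),("side",cloud(s2))):
  Q=C[np.isfinite(C[...,2])]; 
  rel=Q[:,:2]-o["eef_pos"][:2]; a=rel@u;b=rel@v; zt=o["eef_pos"][2]
  k=(abs(a)<.035)&(abs(b)<.03)&(Q[:,2]>zt-.03)&(Q[:,2]<zt+.06)
  q=np.c_[a[k],b[k],Q[k,2]-zt]; print(nm,len(q),np.round(np.percentile(q,[1,5,50,95,99],axis=0)*1000,1).tolist())
E
```

```text
7.05 [0.51310252 0.14937678 0.11230848] [[-0.9736, -0.2281, -0.0001], [-0.2281, 0.9736, -0.0], [0.0001, 0.0, -1.0]] [ 0.98956029  0.45695381 -1.26193512] 0.5803416366708658
wrist 17787 [[-24.7, -28.6, -5.8], [-23.9, -23.3, 9.9], [-12.3, 0.1, 46.7], [9.0, 23.4, 48.5], [11.9, 28.5, 57.3]]
side 277 [[-26.1, -28.9, -12.7], [-25.2, -27.7, -9.9], [-16.7, -21.5, 22.4], [16.7, 21.2, 48.3], [19.2, 27.7, 54.2]]
```

View pics/c3.png

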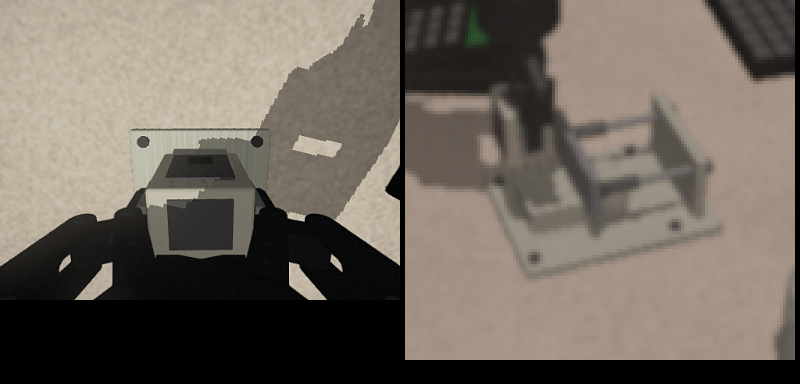

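The box is held square, with its back about 20 mm ahead of the TCP and underside 12.5 mm below it, centred on the jig line (wrist view (200,205)). Lowering in front of the plate at the side view's (575,150), then pushing along tool -x.

Emit:
apply_moves(moves=[0,0,12,0,0,0,0,0,12,0,0,0,0,0,12,0,0,0,0,0,12,0,0,0,0,0,8,0,0,0])

```text
t: 7.57
eef_pos: [0.5128, 0.1494, 0.0553]
tool_rot: [[-0.974, -0.228, -0.001], [-0.228, 0.974, -0.0], [0.001, 0.0, -1.0]]
force: [-0.0, 0.6, -1.4]
opening: 0.582
```

Emit:
apply_moves(moves=[-4,0,0,0,0,0,-4,0,0,0,0,0,-4,0,0,0,0,0,-4,0,0,0,0,0,-4,0,0,0,0,0])

```text
t: 7.98
eef_pos: [0.5338, 0.1542, 0.057]
tool_rot: [[-0.973, -0.229, 0.002], [-0.229, 0.973, 0.0], [-0.002, -0.0, -1.0]]
force: [0.1, 0.4, -2.0]
opening: 0.584
```

Emit:
apply_moves(moves=[-3,0,0,0,0,0,-3,0,0,0,0,0,-3,0,0,0,0,0,-3,0,0,0,0,0,-3,0,0,0,0,0])

```text
t: 8.4
eef_pos: [0.5461, 0.1573, 0.0562]
tool_rot: [[-0.973, -0.229, -0.003], [-0.229, 0.973, -0.0], [0.003, 0.0, -1.0]]
force: [-3.2, -2.3, 0.8]
opening: 0.578
```

```bash
cat > chk.py <<'E'
from h import *
th=np.radians(13.2);u=np.array([np.cos(th),np.sin(th)]);v=np.array([-u[1],u[0]])
F=np.array([env.observe()["force"]]) 
o=env.observe(); e=o["eef_pos"]; print(o["t"],np.round(e,4),"u,v",e[:2]@u,e[:2]@v,"Fu",o["force"][:2]@u,o["force"].round(2),"M",o["moment"].round(3),o["opening"],np.round(o["tool_rot"],3).tolist())
im=np.zeros((600,800,3),np.uint8)
for i,n in enumerate(("side","scene")):
  s=snap(n); C=cloud(s); Q=C[np.isfinite(C[...,2])]; a=Q[:,:2]@u-.580; b=Q[:,:2]@v-.0285; z=Q[:,2]
  # plate parts beyond box: |b| in .03...058
  for lo,hi in((-.056,-.036),(.036,.056)):
    k=(b>lo)&(b<hi)&(a>-.02)&(a<.06)&(z>.075)&(z<.093)
    if k.sum()>4: print(n,"plate",lo,k.sum(),np.round(np.percentile(a[k],[3,10,50,90])*1000,1))
  k=(abs(b)<.035)&(a>-.08)&(a<.04)&(z>.094)&(z<.104)
  if k.sum()>4: print(n,"boxtop?",k.sum(),np.round(np.percentile(a[k],[3,50,97])*1000,1),np.round(np.percentile(b[k],[3,97])*1000,1))
  c=s["color"][120:240,200:330,::-1] if n=="side" else s["color"][185:285,220:328,::-1]
  im[:360,i*400:i*400+390]=cv2.resize(c,(390,360),interpolation=3)
import sys; cv2.imwrite("pics/"+sys.argv[1],im[:360])
E
python3 chk.py p4.png
```

```text
8.4 [0.5461 0.1573 0.0562] u,v 0.5676186556686744 0.02842472583494813 Fu -3.6321140115773454 [-3.2  -2.25  0.79] M [-0.2    0.421 -0.042] 0.5784549738266713 [[-0.973, -0.229, -0.003], [-0.229, 0.973, -0.0], [0.003, 0.0, -1.0]]
side plate -0.056 46 [-15.  -12.    8.4  16.2]
side boxtop? 68 [-36.5 -29.5  -9.3] [-26.5  30.6]
scene plate -0.056 68 [-7.4 -4.4 17.5 20.5]
scene plate 0.036 64 [-5.4  9.1 19.  24.4]
scene boxtop? 168 [-30.6   1.8  10.9] [-28.3  26.4]
```

Emit:
apply_moves(moves=[-3,0,0,0,0,0,-3,0,0,0,0,0,-3,0,0,0,0,0,0,0,0,0,0,0,0,0,0,0,0,0])

```text
t: 8.92
eef_pos: [0.5544, 0.1593, 0.056]
tool_rot: [[-0.973, -0.229, -0.004], [-0.229, 0.974, -0.0], [0.004, 0.0, -1.0]]
force: [-5.5, -2.1, 1.8]
opening: 0.58
```

Emit:
apply_moves(moves=[0,0,0,0,0,0,0,0,0,0,0,0,0,0,0,0,0,0,0,0,0,0,0,0,0,0,0,0,0,0])

```text
t: 9.33
eef_pos: [0.5542, 0.1593, 0.056]
tool_rot: [[-0.973, -0.229, -0.004], [-0.229, 0.973, -0.001], [0.004, 0.0, -1.0]]
force: [-5.6, -1.7, 0.7]
opening: 0.578
```

```bash
python3 chk.py p5.png; python3 - <<'E'
from h import *
th=np.radians(13.2);u=np.array([np.cos(th),np.sin(th)]);v=np.array([-u[1],u[0]])
L=[]
for i in range(6):
    s=snap("wrist"); o=env.observe(); L.append(o["force"])
print("meanF",np.mean(L,0),"Fu",np.mean(L,0)[:2]@u,np.std(L,0))
C=cloud(s);e=o["eef_pos"];Q=C[np.isfinite(C[...,2])];a=(Q[:,:2]-e[:2])@u;b=(Q[:,:2]-e[:2])@v
k=(abs(a)<.04)&(abs(b)<.022)&(abs(Q[:,2]-e[2]-.0475)<.006)
q=Q[k];print(len(q),"top z",np.median(q[:,2]),"front",np.percentile(a[k],1),cv2.minAreaRect((np.c_[a[k],b[k]]*1000).astype(np.float32)))
cv2.imwrite("pics/w5.png",s["color"][...,::-1])
E
```

```text
9.3333 [0.5542 0.1593 0.056 ] u,v 0.5759687058535637 0.028527319516034814 Fu -5.817400164502698 [-5.58 -1.68  0.69] M [-0.294  0.774 -0.119] 0.5776973378808907 [[-0.973, -0.229, -0.004], [-0.229, 0.973, -0.001], [0.004, 0.0, -1.0]]
side plate -0.056 43 [-11.9  -8.9  16.9  23.5]
side boxtop? 70 [-28.3 -21.3  -1.1] [-26.2  28.4]
scene plate -0.056 69 [ 1.7  3.5 25.9 33. ]
scene plate 0.036 61 [11.6 19.9 25.6 28. ]
scene boxtop? 172 [-20.5   8.   18.3] [-29.4  29.4]
meanF [-5.58073853 -1.92350886  1.05779047] Fu -5.872524219798538 [0.50205368 0.43713427 0.60499202]
11207 top z 0.10315751586983213 front -0.022391282064405996 ((-4.144474029541016, 0.003177642822265625), (37.67861557006836, 43.99873352050781), 0.013738657347857952)
```

View pics/p5.png

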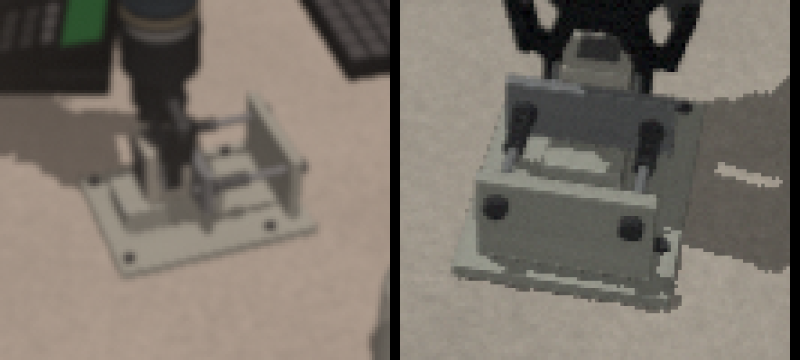

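Both views show the plate pushed back by the box alone, with the fingers behind its face (side (190,165), scene (600,90)). The force is 5.9 N; about 5 mm more gives 7.5 N.

Emit:
apply_moves(moves=[-2,0,0,0,0,0,-2,0,0,0,0,0,-1,0,0,0,0,0,0,0,0,0,0,0,0,0,0,0,0,0])

```text
t: 10.15
eef_pos: [0.5584, 0.1603, 0.056]
tool_rot: [[-0.973, -0.229, -0.006], [-0.229, 0.973, -0.001], [0.006, 0.0, -1.0]]
force: [-6.5, -1.8, 2.7]
opening: 0.582
```

Emit:
apply_moves(moves=[0,0,0,0,0,0,0,0,0,0,0,0,0,0,0,0,0,0,0,0,0,0,0,0,0,0,0,0,0,0])

```text
t: 10.57
eef_pos: [0.5583, 0.1603, 0.056]
tool_rot: [[-0.973, -0.229, -0.006], [-0.229, 0.973, -0.001], [0.006, 0.001, -1.0]]
force: [-7.2, -1.5, 1.7]
opening: 0.584
```

```bash
python3 - <<'E'
from h import *
th=np.radians(13.2);u=np.array([np.cos(th),np.sin(th)]);v=np.array([-u[1],u[0]])
L=[]
for i in range(8):
    s=snap("wrist"); o=env.observe(); L.append(o["force"])
print(o["t"],o["eef_pos"],o["opening"],"meanF",np.mean(L,0),"Fu",np.mean(L,0)[:2]@u)
def an(C,e,nm):
    Q=C[np.isfinite(C[...,2])];a=(Q[:,:2]-e[:2])@u;b=(Q[:,:2]-e[:2])@v;z=Q[:,2]-e[2]
    k=(a>-.02)&(a<.01)&(abs(b)<.02)&(abs(z-.0475)<.007)
    c=np.linalg.lstsq(np.c_[a[k],b[k],np.ones(k.sum())],z[k],rcond=None)[0]
    print(nm,"top slopes deg",np.degrees(c[:2]),"height mm",c[2]*1000,k.sum())
    k=(a>-.035)&(a<-.01)&(abs(b)<.02)&(z>-.01)&(z<.04)   # front face
    if k.sum()>50:
        c=np.linalg.lstsq(np.c_[z[k],b[k],np.ones(k.sum())],a[k],rcond=None)[0]
        print(nm,"front slope z,b deg",np.degrees(c[:2]),"a0 mm",c[2]*1000,k.sum())
an(cloud(s),o["eef_pos"],"now")
an(np.load("pics/w3.npz")["P"],np.array([.5131,.14938,.1123]),"before")
w=s["color"][...,::-1]; cv2.imwrite("pics/w6.png",cv2.resize(w[130:370,90:430],(680,480),interpolation=3))
E
```

```text
10.9667 [0.55828268 0.16026349 0.05597398] 0.5831425420863673 meanF [-6.75493878 -2.32594484  2.29292475] Fu -7.107597410021662
now top slopes deg [0.1936835  0.08881778] height mm 47.35620105209708 8220
now front slope z,b deg [ 1.15286109 -0.60216017] a0 mm -23.808935441142637 3385
before top slopes deg [0.42950583 0.01454894] height mm 47.34979962712255 8207
before front slope z,b deg [ 0.93628359 -0.58991719] a0 mm -23.813763217275465 3394
```

View pics/w6.png

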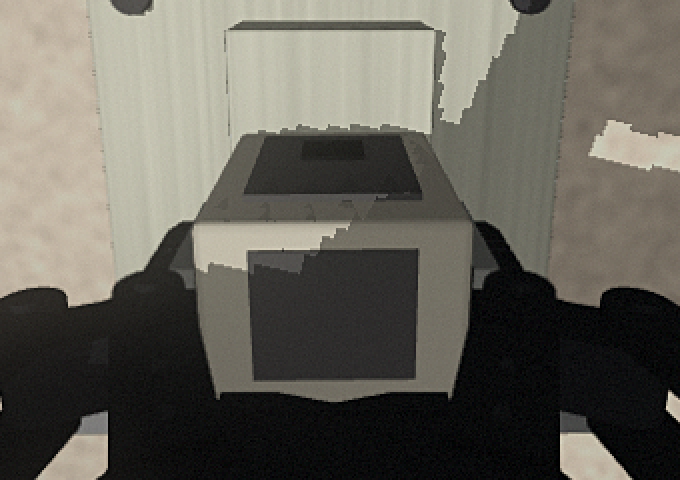

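The box (centre 332 px) sits on the ledge's centre line (331 px), upright and without slip in the grip. The push is steady at about 7.1 N, so I'm handing in.

```bash
python3 -c "
from plant import env
print(env.hand_in()); o=env.observe(); print(o['t'],o['force'],o['opening'])"
```

```text
the job is handed in; nothing more can be done
None
the job is handed in; nothing more can be done
```

I picked up the single outlet box, carried it to the aluminium jig and turned it to the jig's yaw of about 13.2°. It is now pressed against the spring plate, and I handed the job in at about 11 s, still gripping and pushing. No verdict was reported.

**Last checks:**
- **Push:** the wrist force along the press direction averaged 7.1 N, slightly under the 7.5 N asked for but inside 5–10 N. From the arm's position the plate has given way by about 20 mm. The camera depth on the plate was too noisy to confirm this independently.
- **Position:** the underside is about 3 mm above the ledge, and the box is centred sideways within about 1 mm.
- **Squareness:** the top face is level to about 0.2° and the front face is tilted about 1°. That is almost unchanged from before contact, so the box has not slipped in the grip.
- **Clearances:** in the camera views (side and scene views taken just before the last 5 mm of push) only the box touches the plate. I did not go near the double box, bottle, phone, stapler or red jig, but I did not re-measure their positions at the end.

**One disagreement:** an earlier estimate put the box's front edge at 22.4 mm instead of 24.5 mm from the tool point, which suggested a 2 mm slip. The final fit gave 23.8 mm both before contact and while pressing, so there was no slip.

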